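# Slide the cracked clay tile into the reclaim tub

## Task

Lift the brass weight off the cracked, unglazed clay tile and stand it upright near the middle of the round cork mat. Then, with light fingertip pressure on that tile (dry clay is brittle: never more than 20 N), slide it flat along its bay, without lifting it out, and off the table edge so that it drops into the orange tub below. Leave the blue tile and everything else where they are.

Things in the scene. Friction and masses are not known exactly. Their poses are not given: they have to be found in the camera images.
- board: Foot and clamp of the plywood drying board (240 x 190 mm), fixed on the table, shimmed up 0 to 10 mm. Origin: under the middle of the board, at table level if unshimmed; +x points out over the table edge. Board top (rails) at z = 42, bay floors at z = 34 mm; board from x = -120 to +120 mm. Two bays along x centred at y = +44 and -44, 74 mm wide, 8 deep, closed by a solid end at x = -95, open at x = +120 mm.
- board_end (a point): Middle of the far, open end of the board, level with its rail tops; axes as the board. The board is clamped only at the robot's end and springy, so it sinks where pressed, more the farther out: for 8 N about 1 mm under the middle of the tile as it starts, about 12 mm near this end. Following the tile at a fixed height loses it.
- scrap_tile_center (a point): Centre of the cracked, pale, bare clay tile, 80 (x) x 70 (y) x 8 mm, about 100 g, axes as the board's. It lies loose in either bay, within 5 mm of the closed end, its top (4 mm above this point) flush with the rails, so its sides and back are out of reach. Friction on the sealed plywood about 0.4; shut fingertips pressed on it with 5 to 10 N carry it along.
- blue_tile_center (a point): Centre of the blue glazed tile of the same size in the other bay. Must stay where it is.
- weight: Brass weight standing on the scrap tile: disc 52 mm diameter and 22 mm high, from 28 to 62 mm above its underside a plain upright post 22 mm in diameter. About 0.3 to 0.5 kg. Origin at the centre of its underside, z up.
- weight_grip (a point): Point on the axis of the weight's post, 46 mm above its underside: the place to grip.
- mat_top (a point): Centre of the top face of the round cork mat, 110 mm diameter, 6 mm thick, fixed on the table to the left or right of the board.
- tub: Orange open tub, 260 (x) x 320 (y) x 100 mm high, walls 6 mm, fixed on a low trolley beyond the table edge, with its rim about 45 mm below the table top. It lies beyond and below the far end of the board, across both bays. Origin at the centre of its underside, axes nearly as the board's.
- paint_dish: White ceramic dish, 100 mm across, 22 mm high, on the other side of the board from the mat. Leave alone.
- clay_snail: Grey clay snail, 80 mm long, 58 mm high, near the robot on the left. Leave alone.
- toy_crocodile: Grey-green toy crocodile, 170 mm long, 35 mm high, near the robot on the right. Leave alone.
- blue_bottle: Blue paint bottle, 60 mm diameter, 115 mm high. Leave alone.
- white_bottle: White paint bottle, 60 mm diameter, 115 mm high. Leave alone.
- yellow_tube: Blue paint tube with a yellow band, 95 mm long. Leave alone.
- red_tube: Blue paint tube with a red band, 95 mm long. Leave alone.
- scrap_tile: The same scrap tile; origin at the centre of its underside, 4 mm below its centre point.

How it is judged (in metres and radians):
On the way, in this order (a step that is already met when the one before it is completed fails the run):
1. the weight stands on the cork mat, released, with the scrap tile still at the closed end of its bay (horizontal distance between weight and mat_top below 0.04 m and z of weight in the frame of mat_top between -0.006 and 0.006 m and angle between weight's own z axis and vertical below 0.1 rad and linear speed of weight below 0.03 m/s and contact force between the fingers and weight below 0.2 N and x of scrap_tile_center in the frame of board_end below -0.14 m and angle between scrap_tile_center's own z axis and vertical below 0.15 rad and z of scrap_tile_center in the frame of board_end between -0.012 and 0.004 m), for 0.2 s.
2. the scrap tile has been slid flat along its bay to beyond the middle of the board (x of scrap_tile_center in the frame of board_end between -0.11 and 0.005 m and angle between scrap_tile_center's own z axis and vertical below 0.15 rad and z of scrap_tile_center in the frame of board_end between -0.012 and 0.004 m), for 0.05 s.
At the end, for the whole second after the job is handed in: The scrap tile lies at rest inside the tub (its centre within the walls and at least 40 mm below the rim), and the weight stands upright (within 0.1 rad) and at rest on the cork mat, its axis within 40 mm of the mat's centre (x of scrap_tile_center in the frame of tub between -0.125 and 0.125 m and y of scrap_tile_center in the frame of tub between -0.155 and 0.155 m and z of scrap_tile_center in the frame of tub between 0.004 and 0.06 m and linear speed of each of scrap_tile, weight below 0.03 m/s and horizontal distance between weight and mat_top below 0.04 m and z of weight in the frame of mat_top between -0.006 and 0.006 m and angle between weight's own z axis and vertical below 0.1 rad); the robot touches nothing.
It fails at once if the scrap tile is pressed or pushed by the robot with more than 20 N (contact force between any of the fingers, the arm and scrap_tile above 20 N).
It fails at once if the scrap tile is lifted more than 15 mm out of its bay (z of scrap_tile_center in the frame of board_end above 0.011 m).
It fails at once if the blue tile is moved by more than 15 mm (distance of blue_tile_center from where it was at the start of the episode above 0.015 m).
It fails at once if a bystander is moved by more than 25 mm (distance of any of paint_dish, clay_snail, toy_crocodile, blue_bottle, white_bottle, yellow_tube, red_tube from where it was at the start of the episode above 0.025 m).
It also fails if it takes over 72 s, if anything falls off the work surface, if the arm or the gripper's body presses on something with over 40 N, if the wrist force passes 120 N, or if a joint passes its speed limit or range.

## Robot

A 7-joint arm with a two-finger parallel gripper is mounted at the origin on the work surface. World frame = base frame: x ahead of the robot, y to its left, z up, the work surface at z = 0. Lengths are in mm, angles in rad, forces in N, time in s.
With the tool pointing down it reaches from about 400 to 875 mm from the base axis. Payload 4.4 kg.
Tool frame: the origin (TCP) lies at the very end of the fingers, on their centre line; the grasp point (between the pads) lies 19 mm behind it; y points along the fingers, x is the direction in which the jaws open and shut, and the axes are right-handed (so a half turn about y gives the same grasp; the last joint's range is limited). The gripper opens to 85 mm and grips with 20 to 120 N. Pads are 22 mm wide; open, the fingers measure 114 mm over their backs; the gripper's body (76 mm by 85 mm) begins 54 mm behind the grasp point. The pads swing forward as they close: fully open they stand 13 mm farther back than shut.
Start: joints at [1.224, 0.628, 0.038, 1.517, -0.027, 0.996, -0.02], TCP at [180.158, -624.548, 231.313] pointing down, gripper open.
Joint ranges: [-3.06, 3.06], [-0.37, 2.12], [-1.25, 1.32], [0.18, 2.47], [-1.1, 4.24], [0.23, 1.98], [-2.94, 2.94]. Speed limits (rad/s): [2.57, 2.57, 3.14, 3.14, 3.14, 3.14, 3.14].

## Interface

Orientations are given as [roll, pitch, yaw] about the fixed x, y, z axes, in that order (R = Rz(yaw) Ry(pitch) Rx(roll)).
In Python, from cell import readout, eyes, finish_job gives the robot as it stands. The module is installed in compiled form; this text tells all that it offers.
- The arm moves only by the tool apply_moves, never from a script. Its argument "commands" is a list that holds one entry, the list of rows, each a list of 6 numbers: the shift along the tool's x, y, z in units of 0.04 m (1.0 is 0.04 m), then the turn, a rotation vector about the tool's x, y, z in units of 5 degrees (1.0 is 5 degrees). A call has 1 to 8 rows; each row shifts and turns the pose as measured when the row begins, along the tool's axes as they then stand; what a row does not reach is not made up. A row lasts 1/12 s, in which the tool goes at most 41.7 mm and 7.16 degrees, less where a joint would pass 70% of its speed; a pose out of reach is approached as far as the arm can. A call with a number of a shift or a turn outside -1 to 1 is refused whole. A call with a gripper value outside its range is refused whole. "claw" is the finger opening in mm, from 0 to 85.4, set as the call begins (left out, the last holds). The fingers move at their own pace and stop on an object; the grip force is fixed at half the most. Time passes only in rows, so rows that do not move let the fingers close. It gives the time, the measured TCP pose, the force and the opening at its end, in the units of the state.
- readout.read_state(): the state, without advancing time (a new reading comes with each control period).
- eyes.get_image(name): name is "scene" or "top"; returns a dict with "image" (480x640x3 uint8, red, green, blue), "mtx" (3x3 intrinsics, pixels), "k1" (the pictures are not rectified: a ray, as slopes to the right and down, at radius r is drawn at 1 + k1 r^2 times it, then the intrinsics apply), "rvec" (rotation vector, rad) and "tvec" (3), from world to camera coordinates, as OpenCV has them. Camera axes: x right, y down, z forward; pixel columns grow to the right and rows downward; lengths in mm; the calibration is good to about 2 mm. A picture is of the moment at which its call begins. There is no depth.
- finish_job(): hands the job in, once; it reports no verdict.
The state is a dict: "clock": time; "qpos": joint angles; "qd": joint speeds; "tau": joint torques, N m; "eef_pos": TCP position; "tool_rot": TCP orientation; "force": force on the tool from outside, world axes, zero at the start; "torque": the same for the moment, N m; "width": finger opening in mm.
Only numpy, scipy, OpenCV 4.12 (cv2) and the standard library are available. Lean on these libraries where they do the work, as an engineer would, in place of code of your own. Each camera call takes 0.05 s, during which the arm holds its last target. There are 200 camera calls.

## Working session

There is one attempt and no reset: what is moved stays moved. The work goes in short steps, Python scripts to look and compute and a tool call to move; the robot and the scene stay as the last step left them, time stands still between calls to the robot, and variables do not carry over. Pictures are saved under pics/ and viewed, about 8 in all and at most 12, crops included, and the job is handed in when it is done.

Besides the shell and the picture viewer there is one more tool, called after "Request:" as name(argument=value, ...), one argument or row to a line, values as JSON. apply_moves: Moves the arm, as the interface text tells. Shifts and turns lie within -1 to 1; 1 stands for 0.04 m of shift or 5 degrees of turn. Its arguments: {"type":"object","properties":{"commands":{"type":"array"},"claw":{"type":"number"}},"required":["commands"]}

```bash
mkdir -p pics; cat > h.py <<'E'
import numpy as np,cv2
from cell import readout,eyes
def snap(n,f,crop=None,s=1):
    d=eyes.get_image(n);np.savez('pics/'+f+'.npz',**d)
    im=cv2.cvtColor(d['image'],cv2.COLOR_RGB2BGR)
    if crop: x0,y0,x1,y1=crop;im=cv2.resize(im[y0:y1,x0:x1],None,fx=s,fy=s,interpolation=cv2.INTER_CUBIC)
    cv2.imwrite('pics/'+f+'.png',im);return d
def K(d):
    R=cv2.Rodrigues(np.array(d['rvec'],float))[0];return R,np.array(d['tvec'],float).ravel(),np.array(d['mtx'],float),float(d['k1'])
def back(d,px,z):
    R,t,M,k=K(d);out=[]
    for p in np.atleast_2d(px):
        u=cv2.undistortPoints(np.array([[p]],float),M,np.array([k,0,0,0.]))[0,0]
        r=R.T@np.array([u[0],u[1],1]);c=-R.T@t;out.append(c+r*(z-c[2])/r[2])
    return np.array(out)
def proj(d,P):
    return cv2.projectPoints(np.atleast_2d(np.array(P,float)),np.array(d['rvec'],float),np.array(d['tvec'],float),np.array(d['mtx'],float),np.array([d['k1'],0,0,0.],float))[0][:,0]
E
python3 - <<'E'
from h import *
d=snap('top','t0');snap('scene','s0')
print({k:d[k] for k in d if k!='image'});print(readout.read_state())
E
```

```text
{'mtx': array([[525.53421001,   0.        , 304.61435553],
       [  0.        , 525.53421001, 237.93707577],
       [  0.        ,   0.        ,   1.        ]]), 'k1': -0.03491171035514312, 'rvec': array([ 2.15291295, -2.152754  ,  0.11676516]), 'tvec': array([   3.56923896,  525.25454224, 1209.57092564])}
{'clock': 0.1, 'qpos': array([ 1.22423532,  0.62928039,  0.03843247,  1.51823294, -0.02703013,
        0.99628245, -0.02003874]), 'qd': array([-0.00042882, -0.00026075,  0.00022206, -0.00185625, -0.00073801,
       -0.00089296, -0.00140937]), 'tau': array([ 2.57519830e-03, -5.64534688e+01,  1.23025417e+00, -1.93974227e+01,
        1.12009747e-02,  5.46173542e-03,  1.85724383e-05]), 'eef_pos': array([ 180.00309221, -624.01916067,  230.4746724 ]), 'tool_rot': array([-1.57078139,  0.00168609, -1.29007971]), 'force': array([-0.14605868,  0.75957339, -0.01433392]), 'torque': array([-0.03240089,  0.02734047, -0.04031862]), 'width': 85.16947304793975}
```

View pics/t0.png

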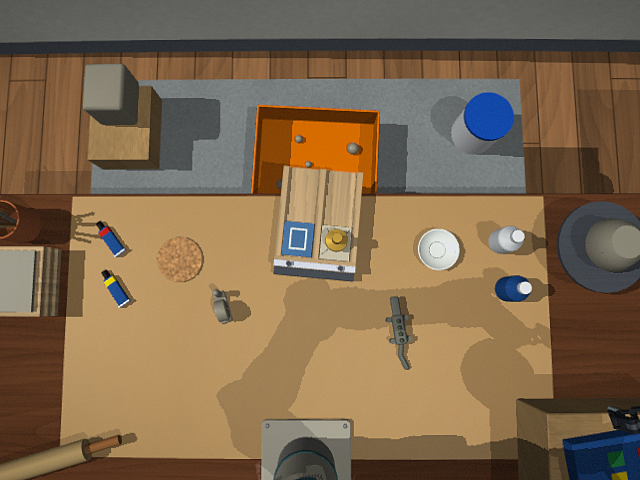

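View pics/s0.png

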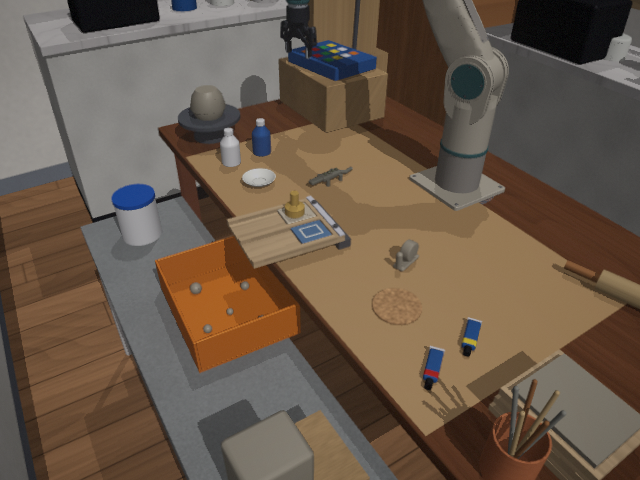

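The top view shows the board at px (275–362, 168–280). The scrap tile with the weight is in the right bay (337,240), the blue tile in the left bay (298,238), the mat at (180,259) and the tub at (317,150). Next I'll enlarge the board.

```bash
python3 - <<'E'
from h import *
d=dict(np.load('pics/t0.npz'));im=cv2.cvtColor(d['image'],cv2.COLOR_RGB2BGR)
c=cv2.resize(im[155:285,260:380],None,fx=4.6,fy=4.6,interpolation=cv2.INTER_CUBIC)
s=dict(np.load('pics/s0.npz'));im=cv2.cvtColor(s['image'],cv2.COLOR_RGB2BGR)
cv2.imwrite('pics/c0.png',c)
cv2.imwrite('pics/c1.png',cv2.resize(im[180:270,225:355],None,fx=6,fy=6,interpolation=cv2.INTER_CUBIC))
print(back(d,[[180,259]],6),back(d,[[337,238]],100))
E
```

```text
[[477.43369751 304.55031892   6.        ]] [[516.76545082 -69.50658287 100.        ]]
```

View pics/c0.png

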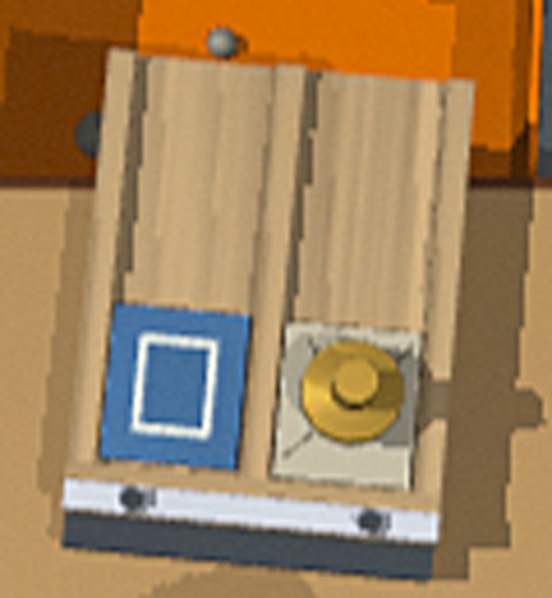

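View pics/c1.png

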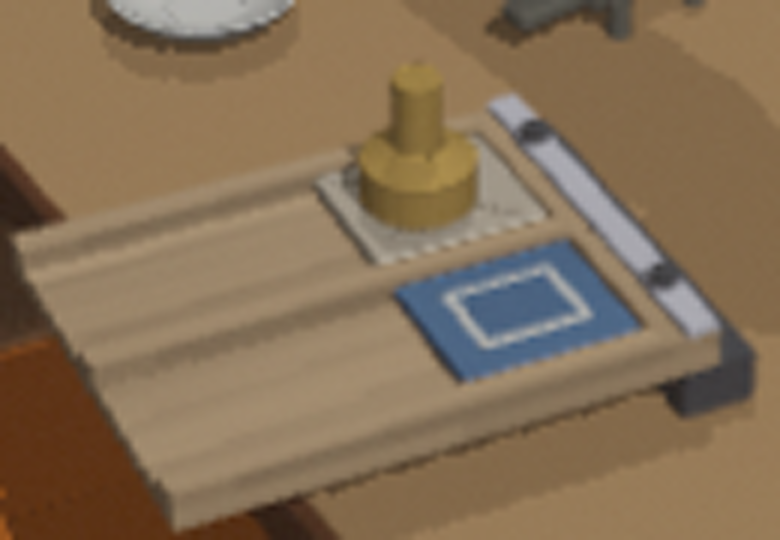

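```bash
cat >> h.py <<'E'
def tri(d1,p1,d2,p2):
    from scipy.optimize import least_squares
    f=lambda P:np.r_[proj(d1,P)[0]-p1,proj(d2,P)[0]-p2]
    r=least_squares(f,[500,0,50.]);return r.x.round(1),r.fun.round(2)
E
python3 - <<'E'
from h import *
d=dict(np.load('pics/t0.npz'));s=dict(np.load('pics/s0.npz'))
a=lambda x,y:np.array([(x+.5)/4.6+259.5,(y+.5)/4.6+154.5])
b=lambda x,y:np.array([(x+.5)/6+224.5,(y+.5)/6+179.5])
print('post',tri(d,a(356,382),s,b(418,74)))
print('FLcorner',tri(d,a(110,50),s,b(175,495)))
print('FRcorner',tri(d,a(474,82),s,b(15,238)))
for n,p in dict(tFL=(288,322),tFR=(424,336),tNL=(272,476),tNR=(410,488),bFL=(117,302),bFR=(252,316),bNL=(100,458),bNR=(236,470)).items(): print(n,back(d,[a(*p)],48)[0].round(1))
for n,p,q in [('tFR',(424,336),(318,185)),('tFL',(288,322),(380,264)),('bFL',(117,302),(462,382)),('bFR',(252,316),(395,295)),('bNR',(236,470),(570,238)),('bNL',(100,458),(645,328))]: print(n,tri(d,a(*p),s,b(*q)))
print('tub corners rim z=-45',back(d,[[257,106],[379,111]],-45).round(0))
print('mat',tri(d,[180,259],s,[397,306]))
# mat segmentation ellipse left/right extents
E
```

```text
post (array([516.9, -69.3, 105.4]), array([ 0.02, -0.03,  0.03,  0.  ]))
FLcorner (array([697.4,  54.3,  42.8]), array([-0.16,  0.26, -0.29, -0.05]))
FRcorner (array([ 680.1, -134. ,   42.2]), array([-0.18,  0.31, -0.37, -0.08]))
tFL [554.7 -37.7  48. ]
tFR [ 547.4 -106.7   48. ]
tNL [476.2 -29.4  48. ]
tNR [470.1 -98.9  48. ]
bFL [565.   49.3  48. ]
bFR [557.8 -19.4  48. ]
bNL [485.3  57.4  48. ]
bNR [479.2 -11.3  48. ]
tFR (array([ 548.2, -107.1,   37.9]), array([-0.17,  0.26, -0.34, -0.05]))
tFL (array([555.5, -37.7,  40.8]), array([-0.07,  0.11, -0.13, -0.02]))
bFL (array([566.4,  49.5,  40.6]), array([ 0.05, -0.07,  0.08,  0.01]))
bFR (array([558.9, -19.3,  37.7]), array([-0.1 ,  0.15, -0.19, -0.03]))
bNR (array([478.9, -10.7,  42.4]), array([-0.24,  0.33, -0.45, -0.04]))
bNL (array([485.4,  58.2,  41.5]), array([-0.15,  0.21, -0.27, -0.02]))
tub corners rim z=-45 [[ 880.  129.  -45.]
 [ 865. -188.  -45.]]
mat (array([477. , 306.5,   1.2]), array([-0.3 ,  0.35, -0.42, -0.  ]))
```

```bash
cat >> h.py <<'E'
from scipy.spatial.transform import Rotation as Ro
def plan(target,yawdeg,n,start=None):
    s=readout.read_state();p=np.array(s['eef_pos'] if start is None else start);R0=Ro.from_euler('xyz',s['tool_rot'])
    R1=Ro.from_euler('xyz',[-90,0,yawdeg],degrees=True)
    rv=(R0.inv()*R1).as_rotvec()/n;R=R0
    print(s['clock'],p.round(1),np.degrees(s['tool_rot']).round(1),np.array(s['force']).round(1),s['width'])
    out=[]
    for i in range(n):
        sh=R.inv().apply((np.array(target)-p)/n)/40
        out.append([*sh.round(2).tolist(),*(np.degrees(rv)/5).round(2).tolist()]);R=R*Ro.from_rotvec(rv)
    for o in out: print(o)
E
python3 -c "
from h import *
plan([515,-69,200],-5.2,18)"
```

```text
0.1 [ 180.  -624.   230.5] [-90.    0.1 -73.9] [-0.1  0.8 -0. ] 85.16947304793975
[-0.61, 0.04, 0.66, -0.0, -0.76, -0.0]
[-0.57, 0.04, 0.7, -0.0, -0.76, -0.0]
[-0.52, 0.04, 0.74, -0.0, -0.76, -0.0]
[-0.47, 0.04, 0.77, -0.0, -0.76, -0.0]
[-0.42, 0.04, 0.8, -0.0, -0.76, -0.0]
[-0.36, 0.04, 0.82, -0.0, -0.76, -0.0]
[-0.31, 0.04, 0.85, -0.0, -0.76, -0.0]
[-0.25, 0.04, 0.87, -0.0, -0.76, -0.0]
[-0.19, 0.04, 0.88, -0.0, -0.76, -0.0]
[-0.13, 0.04, 0.89, -0.0, -0.76, -0.0]
[-0.07, 0.04, 0.9, -0.0, -0.76, -0.0]
[-0.01, 0.04, 0.9, -0.0, -0.76, -0.0]
[0.05, 0.04, 0.9, -0.0, -0.76, -0.0]
[0.11, 0.04, 0.89, -0.0, -0.76, -0.0]
[0.17, 0.04, 0.88, -0.0, -0.76, -0.0]
[0.22, 0.04, 0.87, -0.0, -0.76, -0.0]
[0.28, 0.04, 0.85, -0.0, -0.76, -0.0]
[0.34, 0.04, 0.83, -0.0, -0.76, -0.0]
```

Request:
apply_moves(
  commands=[
    [[-0.6,0,0.65,0,-0.75,0],[-0.57,0,0.7,0,-0.75,0],[-0.52,0,0.74,0,-0.75,0],[-0.47,0,0.77,0,-0.75,0],[-0.42,0,0.8,0,-0.75,0],[-0.36,0,0.82,0,-0.75,0],[-0.31,0,0.85,0,-0.75,0],[-0.25,0,0.87,0,-0.75,0]],
  ],
  claw=85,
)

```text
clock: 0.77
eef_pos: [324.7, -374.1, 225.2]
tool_rot: [-1.577, 0.006, -0.76]
force: [1.0, -0.1, 0.7]
width: 84.9
```

```bash
python3 -c "
from h import *
plan([515,-69,200],-5.2,12)"
```

```text
0.7667 [ 324.7 -374.1  225.2] [-90.4   0.3 -43.5] [ 1.  -0.1  0.7] 84.85114980377226
[-0.15, 0.05, 0.73, 0.0, -0.64, -0.01]
[-0.11, 0.05, 0.74, 0.0, -0.64, -0.01]
[-0.07, 0.05, 0.75, 0.0, -0.64, -0.01]
[-0.03, 0.05, 0.75, 0.0, -0.64, -0.01]
[0.02, 0.05, 0.75, 0.0, -0.64, -0.01]
[0.06, 0.05, 0.75, 0.0, -0.64, -0.01]
[0.1, 0.05, 0.74, 0.0, -0.64, -0.01]
[0.14, 0.05, 0.74, 0.0, -0.64, -0.01]
[0.18, 0.05, 0.73, 0.0, -0.64, -0.01]
[0.22, 0.05, 0.72, 0.0, -0.64, -0.01]
[0.26, 0.05, 0.7, 0.0, -0.64, -0.01]
[0.3, 0.05, 0.69, 0.0, -0.64, -0.01]
```

Tracking lags slightly. Continuing.

Request:
apply_moves(
  commands=[
    [[-0.15,0.03,0.75,0,-0.75,0],[-0.11,0.03,0.75,0,-0.75,0],[-0.06,0.03,0.77,0,-0.75,0],[-0.02,0.03,0.77,0,-0.75,0],[0.02,0.03,0.77,0,-0.75,0],[0.06,0.03,0.77,0,-0.75,0],[0.1,0.03,0.75,0,-0.7,0],[0.15,0.03,0.75,0,-0.7,0]],
  ],
)

```text
clock: 1.43
eef_pos: [449.4, -147.5, 213.5]
tool_rot: [-1.572, 0.01, -0.217]
force: [0.9, 0.5, 0.2]
width: 84.9
```

```bash
python3 -c "
from h import *
plan([515,-69,180],-5.2,5)"
```

```text
1.4333 [ 449.4 -147.5  213.5] [-90.1   0.6 -12.4] [0.9 0.5 0.2] 84.91610864317855
[0.24, 0.16, 0.45, 0.0, -0.29, -0.02]
[0.25, 0.17, 0.45, 0.0, -0.29, -0.02]
[0.26, 0.17, 0.44, 0.0, -0.29, -0.02]
[0.27, 0.17, 0.43, 0.0, -0.29, -0.02]
[0.28, 0.17, 0.43, 0.0, -0.29, -0.02]
```

Request:
apply_moves(
  commands=[
    [[0.24,0.16,0.45,0,-0.3,0],[0.25,0.17,0.45,0,-0.3,0],[0.26,0.17,0.44,0,-0.3,0],[0.27,0.17,0.43,0,-0.3,0],[0.28,0.17,0.43,0,-0.3,-0.05],[0,0,0,0,0,0]],
  ],
)

```text
clock: 1.93
eef_pos: [519.1, -55.7, 177.2]
tool_rot: [-1.566, 0.005, -0.065]
force: [0.7, 0.5, 0.2]
width: 85.1
```

```bash
python3 -c "
from h import *
plan([517,-69,76],-5.2,6)
d=snap('scene','s1',(225,120,355,250),5);print(proj(d,[517,-69,105])[0])"
```

```text
1.9333 [519.1 -55.7 177.2] [-89.7   0.3  -3.7] [0.7 0.5 0.2] 85.0551269429447
[-0.0, 0.42, -0.06, -0.01, 0.05, -0.01]
[-0.0, 0.42, -0.06, -0.01, 0.05, -0.01]
[-0.0, 0.42, -0.06, -0.01, 0.05, -0.01]
[-0.0, 0.42, -0.06, -0.01, 0.05, -0.01]
[-0.0, 0.42, -0.06, -0.01, 0.05, -0.01]
[-0.0, 0.42, -0.06, -0.01, 0.05, -0.01]
[294.32357218 192.11563984]
```

View pics/s1.png

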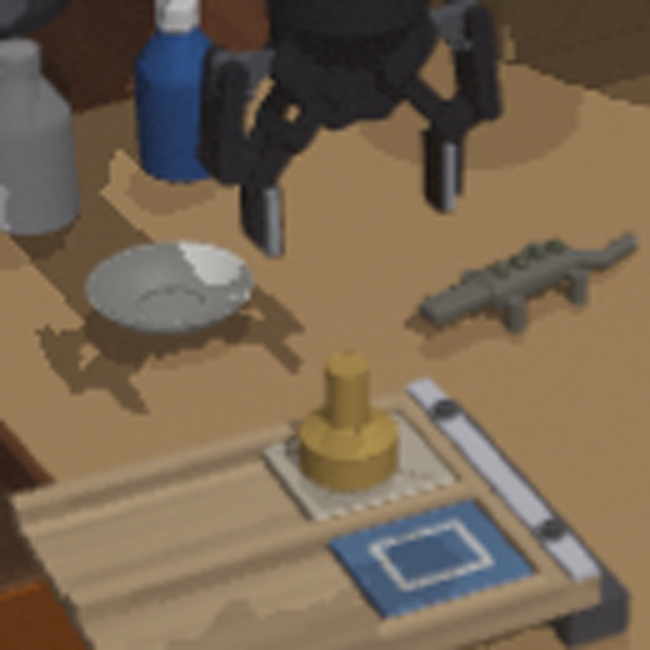

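The gripper is open above and around the weight, with the tips at crop (265,250) and (445,205) and the post at (348,365). Next I'll centre sideways, then descend.

Request:
apply_moves(
  commands=[
    [[-0.05,0.2,-0.33,-0.05,0.1,0],[0,0.3,0,0,0.1,0],[0,0.4,0,0,0,0],[0,0.4,0,0,0,0],[0,0,0,0,0,0]],
  ],
)

```text
clock: 2.4
eef_pos: [510.6, -80.9, 122.9]
tool_rot: [-1.579, 0.008, -0.096]
force: [-0.4, 0.4, 0.3]
width: 85.0
```

```bash
python3 -c "
from h import *
plan([517,-69.3,75],-5.2,4)"
```

```text
2.4 [510.6 -80.9 122.9] [-90.5   0.5  -5.5] [-0.4  0.4  0.3] 85.01801756954892
[0.04, 0.3, 0.08, 0.02, -0.01, -0.02]
[0.03, 0.3, 0.08, 0.02, -0.01, -0.02]
[0.03, 0.3, 0.08, 0.02, -0.01, -0.02]
[0.03, 0.3, 0.08, 0.02, -0.01, -0.02]
```

Request:
apply_moves(
  commands=[
    [[0.16,0,0.28,0,0,0],[0,0,0,0,0,0],[0,0,0,0,0,0]],
  ],
)

```text
clock: 2.65
eef_pos: [516.8, -74.1, 123.1]
tool_rot: [-1.582, 0.01, -0.102]
force: [-0.7, 1.0, 0.0]
width: 85.2
```

Request:
apply_moves(
  commands=[
    [[0,0.3,0.12,0.1,0,0],[0,0.3,0,0,0,0],[0,0.3,0,0,0,0],[0,0.25,0,0,0,0],[0,0,0,0,0,0],[0,0,0,0,0,0]],
  ],
)

```text
clock: 3.15
eef_pos: [521.6, -70.2, 80.5]
tool_rot: [-1.573, -0.001, -0.103]
force: [-0.5, -0.6, 0.0]
width: 84.8
```

Request:
apply_moves(
  commands=[
    [[-0.14,0.1,0,0,0,0],[0,0.05,0,0,0,0],[0,0,0,0,0,0]],
  ],
)

```text
clock: 3.4
eef_pos: [516.5, -69.7, 75.6]
tool_rot: [-1.573, -0.004, -0.103]
force: [0.6, -0.2, 0.3]
width: 84.9
```

Request:
apply_moves(
  commands=[
    [[0,0,0,0,0,0],[0,0,0,0,0,0],[0,0,0,0,0,0],[0,0,0,0,0,0],[0,0,0,0,0,0],[0,0,0,0,0,0],[0,0,0,0,0,0],[0,0,0,0,0,0]],
  ],
  claw=12,
)

```text
clock: 4.07
eef_pos: [517.2, -69.9, 77.0]
tool_rot: [-1.574, -0.006, -0.103]
force: [-0.0, -0.5, -0.0]
width: 20.4
```

Request:
apply_moves(
  commands=[
    [[0,-0.1,0,0,0,0],[0,-0.3,0,0,0,0],[0,-0.5,0,0,0,0],[0,-0.5,0,0,0,0],[0,-0.5,0,0,0,0],[0,-0.2,0,0,0,0],[0,0,0,0,0,0]],
  ],
)

```text
clock: 4.65
eef_pos: [511.7, -69.3, 160.5]
tool_rot: [-1.574, 0.008, -0.102]
force: [0.5, 0.1, -4.9]
width: 20.3
```

```bash
python3 -c "
from h import *
plan([477,305,150],-5.2,13)
d=snap('scene','s2',(225,120,355,250),5)"
```

```text
4.65 [511.7 -69.3 160.5] [-90.2   0.4  -5.9] [ 0.5  0.1 -4.9] 20.281838610260966
[-0.14, 0.02, 0.71, 0.0, -0.01, -0.01]
[-0.14, 0.02, 0.71, 0.0, -0.01, -0.01]
[-0.14, 0.02, 0.71, 0.0, -0.01, -0.01]
[-0.14, 0.02, 0.71, 0.0, -0.01, -0.01]
[-0.14, 0.02, 0.71, 0.0, -0.01, -0.01]
[-0.14, 0.02, 0.71, 0.0, -0.01, -0.01]
[-0.14, 0.02, 0.71, 0.0, -0.01, -0.01]
[-0.14, 0.02, 0.71, 0.0, -0.01, -0.01]
[-0.13, 0.02, 0.71, 0.0, -0.01, -0.01]
[-0.13, 0.02, 0.71, 0.0, -0.01, -0.01]
[-0.13, 0.02, 0.71, 0.0, -0.01, -0.01]
[-0.13, 0.02, 0.71, 0.0, -0.01, -0.01]
[-0.13, 0.02, 0.71, 0.0, -0.01, -0.01]
```

View pics/s2.png

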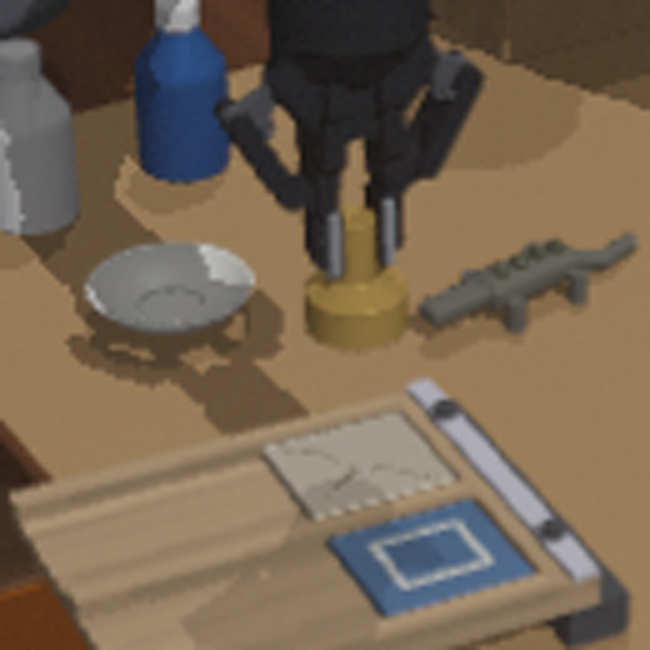

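The weight is gripped upright and hanging clear at crop (357,300), weighing about 0.5 kg. The bare tile has stayed in place. Carrying it to the mat.

Request:
apply_moves(
  commands=[
    [[-0.07,0,0.3,0,0,0],[-0.14,0,0.6,0,0,0],[-0.14,0,0.7,0,0,0],[-0.14,0,0.7,0,0,0],[-0.14,0,0.7,0,0,0],[-0.14,0,0.7,0,0,0],[-0.13,0,0.7,0,0,0],[-0.13,0,0.7,0,0,0]],
  ],
)

```text
clock: 5.37
eef_pos: [483.8, 140.6, 148.5]
tool_rot: [-1.582, 0.026, -0.118]
force: [0.7, -0.2, -4.3]
width: 20.6
```

```bash
python3 -c "
from h import *
plan([477,305,150],-5.2,5)"
```

```text
5.3667 [483.8 140.6 148.5] [-90.6   1.5  -6.7] [ 0.7 -0.2 -4.3] 20.5813717041958
[-0.13, -0.01, 0.81, 0.02, -0.06, -0.06]
[-0.13, -0.01, 0.81, 0.02, -0.06, -0.06]
[-0.12, -0.01, 0.81, 0.02, -0.06, -0.06]
[-0.12, -0.01, 0.81, 0.02, -0.06, -0.06]
[-0.11, -0.01, 0.81, 0.02, -0.06, -0.06]
```

Request:
apply_moves(
  commands=[
    [[-0.1,-0.05,0.7,0,0,-0.1],[-0.1,-0.05,0.7,0,0,-0.1],[-0.1,-0.05,0.7,0,0,-0.1],[-0.05,0,0.6,0.1,0,0],[0,0,0.4,0,0,0],[0,0,0.2,0,0,0],[0,0,0,0,0,0],[0,0,0,0,0,0]],
  ],
)

```text
clock: 6.03
eef_pos: [469.8, 292.9, 142.0]
tool_rot: [-1.575, 0.018, -0.098]
force: [0.6, -0.6, -4.4]
width: 20.4
```

```bash
python3 -c "
from h import *
plan([477,305,44],-5.2,5)"
```

```text
6.0333 [469.8 292.9 142. ] [-90.3   1.1  -5.6] [ 0.6 -0.6 -4.4] 20.395945941057512
[0.04, 0.49, 0.07, 0.01, -0.02, -0.04]
[0.04, 0.49, 0.07, 0.01, -0.02, -0.04]
[0.04, 0.49, 0.06, 0.01, -0.02, -0.04]
[0.03, 0.49, 0.06, 0.01, -0.02, -0.04]
[0.03, 0.49, 0.06, 0.01, -0.02, -0.04]
```

Request:
apply_moves(
  commands=[
    [[0.03,0.4,0.1,0,0,-0.1],[0.03,0.5,0.08,0,0,-0.1],[0.03,0.5,0.05,0,0,0],[0.03,0.4,0.05,0,0,0],[0,0.2,0,0,0,0],[0,0,0,0,0,0],[0,0,0,0,0,0]],
  ],
)

```text
clock: 6.62
eef_pos: [475.5, 290.9, 57.0]
tool_rot: [-1.587, 0.003, -0.11]
force: [-0.2, 0.0, -3.9]
width: 20.4
```

Request:
apply_moves(
  commands=[
    [[0,0.1,0.35,0.2,0,0],[0,0.1,0,0,0,0],[0,0.05,0,0,0,0],[0,0,0,0,0,0],[0,0,0,0,0,0]],
  ],
)

```text
clock: 7.03
eef_pos: [479.2, 305.2, 48.9]
tool_rot: [-1.565, -0.001, -0.113]
force: [-0.0, 0.3, -3.7]
width: 20.6
```

Request:
apply_moves(
  commands=[
    [[0,0.1,0,0,0,0],[0,0.08,0,0,0,0],[0,0.05,0,0,0,0],[0,0,0,0,0,0]],
  ],
)

```text
clock: 7.37
eef_pos: [480.1, 305.9, 40.6]
tool_rot: [-1.564, -0.003, -0.113]
force: [0.2, -0.7, -0.8]
width: 19.9
```

Force dropped from -3.7 to -0.8 N, so the weight is nearly set down. One small nudge, then open.

Request:
apply_moves(
  commands=[
    [[0,0.03,0,0,0,0],[0,0,0,0,0,0]],
  ],
)

```text
clock: 7.53
eef_pos: [480.1, 306.0, 40.9]
tool_rot: [-1.564, -0.004, -0.112]
force: [0.0, -0.5, -4.4]
width: 20.0
```

Request:
apply_moves(
  commands=[
    [[0,0,0,0,0,0],[0,0,0,0,0,0],[0,0,0,0,0,0],[0,0,0,0,0,0],[0,0,0,0,0,0]],
  ],
  claw=60,
)

```text
clock: 7.95
eef_pos: [481.7, 307.2, 41.8]
tool_rot: [-1.561, -0.007, -0.112]
force: [0.2, -0.1, 0.1]
width: 60.1
```

Request:
apply_moves(
  commands=[
    [[0,-0.3,0,0,0,0],[0,-0.6,0,0,0,0],[0,-0.7,0,0,0,0],[0,-0.7,0,0,0,0],[0,-0.5,0,0,0,0],[0,0,0,0,0,0]],
  ],
)

```text
clock: 8.45
eef_pos: [479.8, 306.0, 160.4]
tool_rot: [-1.563, -0.004, -0.112]
force: [1.2, -0.5, 0.4]
width: 60.0
```

```bash
python3 -c "
from h import *
d=snap('scene','s3',(325,190,455,320),5)
plan([500,-67,130],-5.2,13)"
```

```text
8.5 [479.4 305.6 159.1] [-89.6  -0.2  -6.4] [-0.2 -0.1  0.6] 60.17851533155341
[0.12, 0.05, -0.71, -0.01, -0.02, 0.0]
[0.12, 0.05, -0.71, -0.01, -0.02, 0.0]
[0.12, 0.05, -0.71, -0.01, -0.02, 0.0]
[0.12, 0.05, -0.71, -0.01, -0.02, 0.0]
[0.11, 0.05, -0.71, -0.01, -0.02, 0.0]
[0.11, 0.05, -0.71, -0.01, -0.02, 0.0]
[0.11, 0.05, -0.71, -0.01, -0.02, 0.0]
[0.11, 0.05, -0.71, -0.01, -0.02, 0.0]
[0.11, 0.05, -0.71, -0.01, -0.02, 0.0]
[0.11, 0.05, -0.71, -0.01, -0.02, 0.0]
[0.11, 0.05, -0.71, -0.01, -0.02, 0.0]
[0.11, 0.06, -0.71, -0.01, -0.02, 0.0]
[0.11, 0.06, -0.71, -0.01, -0.02, 0.0]
```

View pics/s3.png

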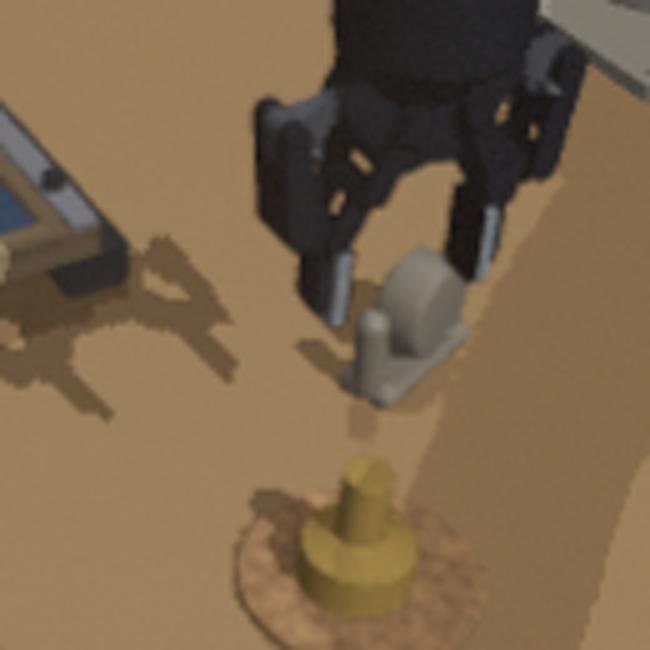

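The weight stands upright in the middle of the mat at crop (358,545), and the gripper is clear. Going back to the tile with the fingers shut.

Request:
apply_moves(
  commands=[
    [[0.1,0,-0.5,0,0,0],[0.12,0,-0.75,0,0,0],[0.12,0,-0.75,0,0,0],[0.12,0,-0.75,0,0,0],[0.12,0,-0.75,0,0,0],[0.12,0,-0.75,0,0,0],[0.12,0,-0.75,0,0,0],[0.12,0,-0.75,0,0,0]],
  ],
  claw=0,
)

```text
clock: 9.17
eef_pos: [487.9, 73.3, 153.7]
tool_rot: [-1.558, 0.002, -0.094]
force: [0.4, 0.1, -0.1]
width: 0.1
```

```bash
python3 -c "
from h import *
plan([495,-67,120],-5.2,6)"
```

```text
9.1667 [487.9  73.3 153.7] [-89.3   0.1  -5.4] [ 0.4  0.1 -0.1] 0.06409875597641897
[0.08, 0.13, -0.58, -0.02, -0.01, -0.0]
[0.08, 0.13, -0.58, -0.02, -0.01, -0.0]
[0.08, 0.14, -0.58, -0.02, -0.01, -0.0]
[0.08, 0.14, -0.58, -0.02, -0.01, -0.0]
[0.08, 0.14, -0.58, -0.02, -0.01, -0.0]
[0.08, 0.14, -0.58, -0.02, -0.01, -0.0]
```

Request:
apply_moves(
  commands=[
    [[0.05,0.1,-0.6,-0.05,0,0],[0.05,0.15,-0.55,-0.05,0,0],[0.05,0.15,-0.5,0,0,0],[0.05,0.15,-0.4,0,0,0],[0.05,0.2,-0.3,0,0,0],[0,0.2,-0.2,0,0,0],[0,0,0,0,0,0],[0,0,0,0,0,0]],
  ],
)

```text
clock: 9.83
eef_pos: [482.2, -43.6, 108.5]
tool_rot: [-1.572, 0.013, -0.107]
force: [-0.7, 0.9, 0.6]
width: -0.0
```

```bash
python3 -c "
from h import *
plan([495,-67,60],-5.2,3)"
```

```text
9.8333 [482.2 -43.6 108.5] [-90.1   0.7  -6.1] [-0.7  0.9  0.6] -0.0019936879369752973
[0.13, 0.4, -0.18, 0.0, -0.06, -0.05]
[0.13, 0.4, -0.18, 0.0, -0.06, -0.05]
[0.13, 0.4, -0.18, 0.0, -0.06, -0.05]
```

Request:
apply_moves(
  commands=[
    [[0.13,0.25,-0.18,0,-0.05,-0.1],[0.13,0.3,-0.18,0,-0.05,0],[0.13,0.25,-0.18,0,0,0],[0,0.15,0,0,0,0],[0,0,0,0,0,0],[0,0,0,0,0,0]],
  ],
)

```text
clock: 10.33
eef_pos: [497.3, -62.0, 67.7]
tool_rot: [-1.568, 0.004, -0.09]
force: [0.1, 0.5, 0.6]
width: -0.1
```

```bash
python3 -c "
from h import *
plan([495,-67,50],-5.2,3)"
```

```text
10.3333 [497.3 -62.   67.7] [-89.9   0.2  -5.2] [0.1 0.5 0.6] -0.11400295361318943
[-0.02, 0.15, -0.04, -0.01, 0.0, -0.01]
[-0.02, 0.15, -0.04, -0.01, 0.0, -0.01]
[-0.02, 0.15, -0.04, -0.01, 0.0, -0.01]
```

Request:
apply_moves(
  commands=[
    [[0,0.15,-0.12,0,0,0],[0,0.15,0,0,0,0],[0,0.05,0,0,0,0],[0,0,0,0,0,0],[0,0,0,0,0,0]],
  ],
)

```text
clock: 10.75
eef_pos: [496.9, -65.8, 52.8]
tool_rot: [-1.568, 0.003, -0.088]
force: [-0.1, 0.5, -0.0]
width: -0.1
```

Request:
apply_moves(
  commands=[
    [[0,0.08,0,0,0,0],[0,0.06,0,0,0,0],[0,0.04,0,0,0,0],[0,0,0,0,0,0]],
  ],
)

```text
clock: 11.08
eef_pos: [497.2, -65.5, 45.5]
tool_rot: [-1.568, 0.002, -0.088]
force: [-0.6, 1.0, -0.7]
width: -0.0
```

Request:
apply_moves(
  commands=[
    [[0,0.03,0,0,0,0],[0,0.02,0,0,0,0],[0,0,0,0,0,0]],
  ],
)

```text
clock: 11.33
eef_pos: [497.3, -65.4, 43.3]
tool_rot: [-1.568, 0.002, -0.088]
force: [-0.0, 0.5, -0.4]
width: -0.3
```

Request:
apply_moves(
  commands=[
    [[0,0.025,0,0,0,0],[0,0.015,0,0,0,0]],
  ],
)

```text
clock: 11.5
eef_pos: [497.5, -65.5, 42.3]
tool_rot: [-1.568, 0.001, -0.088]
force: [-1.5, -0.0, 8.6]
width: 0.2
```

Contact: 8.6 N at z = 42.3. Starting the drag with small steps.

Request:
apply_moves(
  commands=[
    [[0.1,0.015,0,0,0,0],[0.1,0.015,0,0,0,0]],
  ],
)

```text
clock: 11.67
eef_pos: [501.6, -66.2, 42.0]
tool_rot: [-1.57, 0.008, -0.088]
force: [-5.4, 0.9, 10.8]
width: 0.2
```

Request:
apply_moves(
  commands=[
    [[0.12,0.01,0,0,0,-0.05],[0.12,0.01,0,0,0,-0.05]],
  ],
)

```text
clock: 11.83
eef_pos: [507.3, -67.1, 42.0]
tool_rot: [-1.572, 0.007, -0.088]
force: [-3.6, -0.0, 9.9]
width: -0.1
```

Request:
apply_moves(
  commands=[
    [[0.15,0.015,0,0,0,-0.05],[0.15,0.015,0,0,0,-0.05],[0.15,0.015,0,0,0,-0.05]],
  ],
)

```text
clock: 12.08
eef_pos: [519.4, -68.8, 41.6]
tool_rot: [-1.575, 0.005, -0.088]
force: [-4.6, 1.6, 11.1]
width: 0.4
```

Request:
apply_moves(
  commands=[
    [[0.15,0.014,0.01,0,0,0],[0.15,0.014,0.01,0,0,0],[0.15,0.014,0.01,0,0,0]],
  ],
)

```text
clock: 12.33
eef_pos: [532.1, -69.7, 41.3]
tool_rot: [-1.578, 0.015, -0.088]
force: [-4.7, -0.3, 9.1]
width: -0.0
```

```bash
python3 -c "
from h import *
d=snap('top','t2',(255,150,385,280),4.6)"
```

```text
(no output)
```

View pics/t2.png

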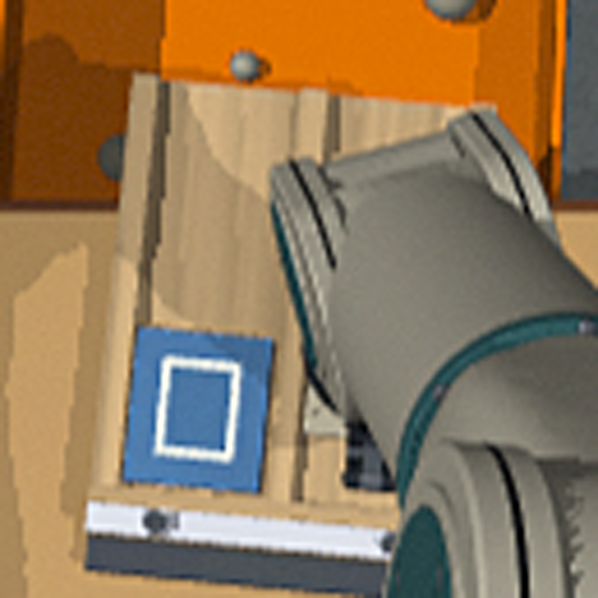

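The tile's rear edge moved from crop y ≈ 499 to ≈ 435, about 31 mm, so it is following the fingers. The blue tile hasn't moved. Continuing.

Request:
apply_moves(
  commands=[
    [[0.1,0.015,0.01,0,0,0],[0.15,0.016,0.01,0,0,-0.1],[0.15,0.018,0.01,0,0,-0.1]],
  ],
)

```text
clock: 12.63
eef_pos: [545.2, -70.3, 40.7]
tool_rot: [-1.58, 0.004, -0.089]
force: [-4.9, -0.1, 10.0]
width: -0.1
```

Request:
apply_moves(
  commands=[
    [[0.15,0.018,0,0.05,0,0],[0.15,0.018,0,0.05,0,0],[0.15,0.018,0,0.05,0,0],[0.15,0.018,0,0,0,0]],
  ],
)

```text
clock: 12.97
eef_pos: [562.8, -72.1, 39.9]
tool_rot: [-1.57, 0.016, -0.088]
force: [-4.0, -0.1, 10.3]
width: -0.3
```

Request:
apply_moves(
  commands=[
    [[0.15,0.018,0,0,0,-0.1],[0.15,0.018,0,0,0,-0.1],[0.15,0.018,0,0,0,0],[0.15,0.018,0,0,0,0]],
  ],
)

```text
clock: 13.3
eef_pos: [581.6, -73.9, 39.1]
tool_rot: [-1.572, 0.01, -0.088]
force: [-2.3, 1.0, 9.1]
width: 0.2
```

Request:
apply_moves(
  commands=[
    [[0.15,0.021,0,0,0,-0.1],[0.15,0.021,0,0,0,0],[0.15,0.022,0,0,0,0],[0.15,0.022,0,0,0,0]],
  ],
)

```text
clock: 13.63
eef_pos: [600.9, -75.5, 37.9]
tool_rot: [-1.574, 0.011, -0.088]
force: [-4.0, 0.1, 8.6]
width: -0.1
```

Request:
apply_moves(
  commands=[
    [[0.15,0.025,0,0,0,-0.1],[0.15,0.025,0,0,0,0],[0.15,0.026,0,0,0,0],[0.15,0.026,0,0,0,0]],
  ],
)

```text
clock: 13.97
eef_pos: [621.0, -77.3, 36.4]
tool_rot: [-1.576, 0.01, -0.089]
force: [-3.7, 1.0, 8.2]
width: -0.1
```

Request:
apply_moves(
  commands=[
    [[0.15,0.03,0,0,0,-0.1],[0.15,0.03,0,0,0,0],[0.15,0.03,0,0,0,0],[0.15,0.03,0,0,0,0]],
  ],
)

```text
clock: 14.3
eef_pos: [641.7, -79.0, 34.5]
tool_rot: [-1.578, 0.01, -0.089]
force: [-2.9, -0.7, 8.2]
width: 0.3
```

```bash
python3 -c "
from h import *
d=snap('scene','s4',(190,170,360,300),4.5)"
```

```text
(no output)
```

View pics/s4.png

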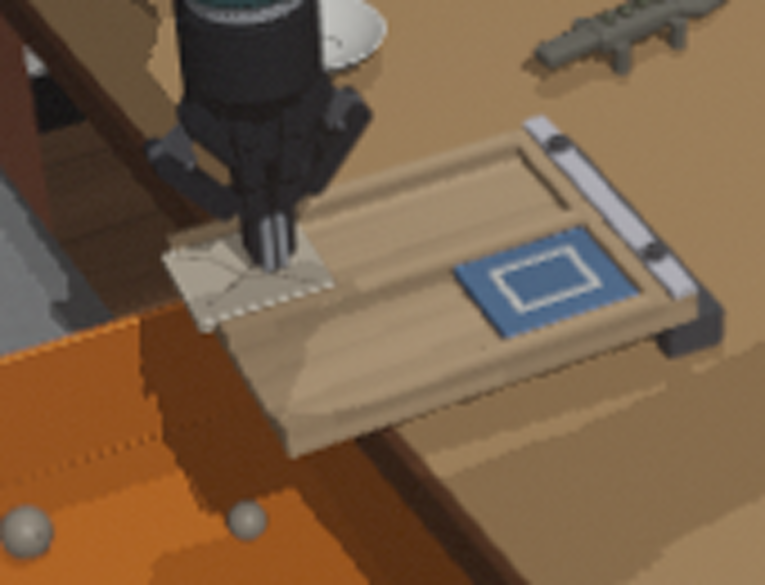

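The tile is flat in its bay with its front edge already past the board end, corners at crop (165,255) and (205,330). The fingers are just behind its middle. Continuing.

Request:
apply_moves(
  commands=[
    [[0.12,0.033,0,0,0,-0.1],[0.15,0.035,0,0.05,0,0],[0.15,0.035,0,0.05,0,0]],
  ],
)

```text
clock: 14.6
eef_pos: [657.1, -79.8, 32.9]
tool_rot: [-1.57, 0.005, -0.088]
force: [-3.1, 0.0, 8.5]
width: -0.0
```

Request:
apply_moves(
  commands=[
    [[0.15,0.035,0,0,0,-0.1],[0.15,0.035,0,0.05,0,0],[0.15,0.035,0,0.05,0,0]],
  ],
)

```text
clock: 14.85
eef_pos: [673.2, -81.0, 31.4]
tool_rot: [-1.562, 0.001, -0.088]
force: [-3.7, 0.3, 8.3]
width: 0.4
```

Request:
apply_moves(
  commands=[
    [[0.15,0.035,0,0,0,0],[0.15,0.035,0,0,0,0]],
  ],
)

```text
clock: 15.02
eef_pos: [684.1, -82.0, 30.5]
tool_rot: [-1.562, 0.004, -0.089]
force: [-2.5, 0.2, 8.4]
width: -0.1
```

Request:
apply_moves(
  commands=[
    [[0.15,0.015,0,0,0,0],[0.15,0,0,0,0,0],[0.1,-0.02,0,0,0,0],[0.1,-0.03,0,0,0,0]],
  ],
)

```text
clock: 15.35
eef_pos: [707.6, -84.1, 35.0]
tool_rot: [-1.562, -0.002, -0.089]
force: [0.8, 0.6, 0.4]
width: -0.3
```

```bash
python3 -c "
from h import *
d=snap('scene','s5',(150,170,350,320),4)"
```

```text
(no output)
```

View pics/s5.png

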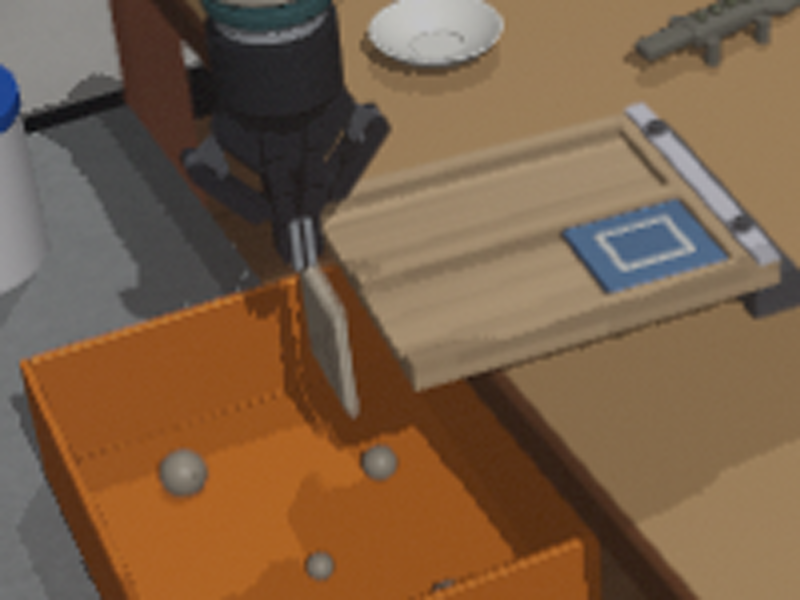

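The tile has left the board and is falling on edge into the tub at crop (330,335). Raising the arm and letting the tile settle.

Request:
apply_moves(
  commands=[
    [[0,-0.3,0,0,0,0],[0,-0.6,0,0,0,0],[0,-0.8,0,0,0,0],[0,-0.8,0,0,0,0],[0,-0.5,0,0,0,0],[0,0,0,0,0,0],[0,0,0,0,0,0],[0,0,0,0,0,0]],
  ],
)

```text
clock: 16.07
eef_pos: [701.6, -84.8, 159.4]
tool_rot: [-1.563, 0.011, -0.088]
force: [-0.1, 0.9, 0.3]
width: 0.1
```

Request:
apply_moves(
  commands=[
    [[0,0,0,0,0,0],[0,0,0,0,0,0],[0,0,0,0,0,0],[0,0,0,0,0,0],[0,0,0,0,0,0],[0,0,0,0,0,0],[0,0,0,0,0,0],[0,0,0,0,0,0]],
  ],
)

```text
clock: 16.73
eef_pos: [697.0, -84.5, 152.4]
tool_rot: [-1.563, 0.024, -0.088]
force: [0.7, 0.4, 0.1]
width: -0.1
```

```bash
python3 -c "
from h import *
d=snap('scene','s6',(130,100,530,400),2)"
```

```text
(no output)
```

View pics/s6.png

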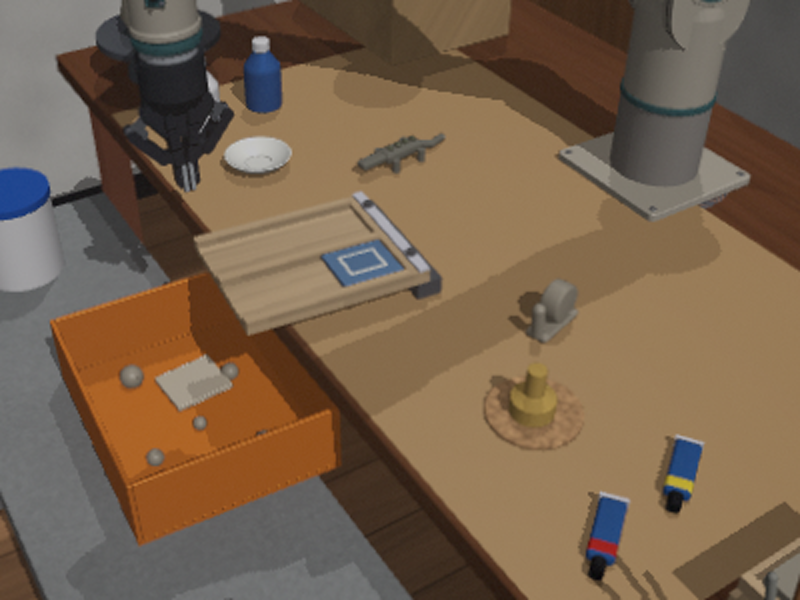

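The tile lies flat in the tub at crop (193,382), the weight stands on the mat at (535,395), and the other objects look untouched. Handing in.

```bash
python3 -c "
from cell import finish_job
print(finish_job())"
```

```text
the job is handed in; nothing more can be done
None
```

I moved the brass weight onto the middle of the cork mat and slid the scrap tile along its bay and off the end into the tub. The job was handed in at about 17 s of the 72 s allowed; it reports no verdict.

- **Weight:** it was released about 3 mm from the mat centre I had measured, and the last picture shows it standing upright there.
- **Tile pressure:** I lowered the fingers step by step as the board sank. The force read at the end of each move stayed between 8 and 11 N down (about 12 N with the sideways part). Force is only read at the end of each move, so brief peaks within a move were not seen.
- **Tile:** it stayed flat until it tipped off the end. The last picture shows it lying flat inside the tub.
- **Everything else:** in that picture the blue tile and the other objects in view look unmoved. The white bottle was mostly hidden behind the gripper, so I could not check it. I judged all this by eye and did not measure it.
- **Robot at hand-in:** the arm was clear of everything, with force readings within 1 N of zero. It was sagging slowly, about 7 mm over the last 0.7 s.

None of the checks failed or disagreed.

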